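# Turn the stove grate over on its drying stand

## Robot

A 7-joint arm with a two-finger parallel gripper is mounted at the origin on the work surface. World frame = base frame: x ahead of the robot, y to its left, z up, the work surface at z = 0. Lengths are in m, angles in rad, forces in N, time in s.
With the tool pointing down it reaches from about 0.4 to 0.875 m from the base axis. Payload 19.3 kg.
Tool frame: the origin (TCP) lies at the very end of the fingers, on their centre line; the grasp point (between the pads) lies 19 mm behind it; z points along the fingers, y is the line along which they close (so a half turn about z gives the same grasp; the last joint's range is limited). The gripper opens to 85 mm and grips with 20 to 120 N. Pads are 22 mm wide; open, the fingers measure 114 mm over their backs; the gripper's body (76 mm by 85 mm) begins 54 mm behind the grasp point. The pads swing forward as they close: fully open they stand 13 mm farther back than shut.
Start: joints at [-1.383, 0.521, -0.036, 1.599, 0.021, 1.021, -0.113], TCP at [0.159, 0.604, 0.231] pointing down, gripper open.
Joint ranges: [-2.91, 2.91], [-0.3, 2.13], [-1.5, 1.42], [0.17, 2.43], [-1.26, 4.41], [0.16, 1.93], [-2.52, 2.52]. Speed limits (rad/s): [1.89, 1.89, 2.39, 2.39, 3.01, 3.01, 3.01].

## Interface

Orientations are given as [roll, pitch, yaw] about the fixed x, y, z axes, in that order (R = Rz(yaw) Ry(pitch) Rx(roll)).
In Python, from workcell import bot gives the robot as it stands. The module is installed in compiled form; this text tells all that it offers.
- The arm moves only by the tool apply_moves, never from a script. Its arguments are lists of equal length, an entry for each row: "claw": the finger opening in m, from 0 to 0.0854; "xyz": the shift along the tool's x, y, z in m, a list of three; "twist": the turn, a rotation vector about the tool's x, y, z in rad, a list of three. A call has 1 to 20 rows; each row shifts and turns the commanded pose from where the row before left it, along the tool's axes as they then stand; what a row does not reach is not made up. A row lasts 1/10 s, in which the tool goes at most 50 mm and 8.59 degrees, less where a joint would pass 70% of its speed; a pose out of reach is approached as far as the arm can. A call with a gripper value outside its range is refused whole. The fingers move at their own pace and stop on an object; "force" is the grip in N (left out, the last holds). Time passes only in rows, so rows that do not move let the fingers close. It gives the time, the measured TCP pose, the force, the opening and the grip force at its end, in the units of the state.
- bot.observe(): the state, without advancing time (a new reading comes with each control period).
- bot.grab_frame(name): name is "scene" or "top" or "wrist"; returns a dict with "img" (384x512x3 uint8, red, green, blue), "vfov" (degrees; the focal length in pixels is half the picture's height over the tangent of half this angle, whatever the lens; pixels are square), "cx", "cy" (the principal point, pixels), "view" (4x4, takes a point from world to camera coordinates). Camera axes: x right, y up, looking along -z (the intrinsics and any distortion apply to the point x, -y, -z); pixel columns grow to the right and rows downward; lengths in m; the calibration is good to about 2 mm. A picture is of the moment at which its call begins. There is no depth.
- bot.job_done(): hands the job in; it is judged then, once.
Trained networks look in the newest picture that a camera, given by its name, has taken for a name from the list of things; names that differ only in an ending like _2 or _b are one class to them, and where a whole thing is asked for, a point or a joint stands for the part that bears it (a point fixed in the world has none). Each returns a list of dicts, best first, with "score" (0 to 1); they miss things now and then, are a little off and sometimes report something else, mostly with a low value. They report only what shows in the picture. A call takes as long as a camera call. They do not tell look-alikes from the thing itself.
- bot.find_in(camera, query): "position" ([x, y, z] in m, in world coordinates, good to about 4 mm: the middle of the surface that is visible of it).
The state is a dict: "clock": time; "qpos": joint angles; "qd": joint speeds; "joint_efforts": joint torques, N m; "position": TCP position; "tool_rot": TCP orientation; "force": force on the tool from outside, world axes, zero at the start; "moment": the same for the moment, N m; "grip_width": finger opening in m; "finger_force": force on a finger pad.
Only numpy, scipy, OpenCV 4.12 (cv2) and the standard library are available. Lean on these libraries where they do the work, as an engineer would, in place of code of your own. Each camera call takes 0.05 s, during which the arm holds its last target. There are 200 camera calls.

## Task

Turn over the pierced clay stove grate that leans on its drying stand: lift it off, flip it, and lean it back on the pegs of the same stand so that the dark, still damp face that was hidden against the board now faces outward to dry. Leave the solid disc on the other stand where it is.

Things in the scene. Friction and masses are not known exactly. Their poses are not given: they have to be found in the camera images.
- grate_center (a point): The clay stove grate: a disc, 150 mm across, 18 mm thick, about 0.45 kg, pierced all over with small holes. Point: its centre. z: the disc's axis, out of its pale dry face (the other face is dark and damp). At first it leans on its stand, pale face and z outward. Its upper 55 mm stands free of the board, front and back, so the rim can be pinched there across the thickness, down along the slope.
- grate_stand_seat (a point): The grate's fixed stand, base 160 x 130 x 20 mm. Point: where the seated disc's centre lies, 110 mm above the middle of the base's underside. Axes: z up, x level to the open front (away from the robot within 20 degrees), y across. The disc leans 30 degrees, top towards the robot: up the slope is (-0.5, 0, 0.866), outward normal (0.866, 0, 0.5) in these axes.
- grate_stand_pegs (a point): Midpoint between the stand's two pegs (10 mm thick, square to the board, 51 mm to either side, reaching 35 mm past this point along the normal), 61 mm down the slope from the seat point; the rim rests on them. The slanted board (130 mm wide, 12 mm thick) has its face 9 mm behind the seat point and its top 20 mm up the slope from it. Same axes as the seat.
- blank_center (a point): The solid clay disc without holes, else the same size and clay as the grate, leaning on a second stand just like the first. Point: its centre; z: its axis, out of the outward face. To be left alone.
Things that resemble listed ones, but are neither listed nor needed, are in the scene too. What is shaped like the part that bears grate_center but purple is not meant.

How it is judged:
By the outcome, as a careful person would: the job done as asked, in the order asked, and still so for the second after the job is handed in, with the robot touching nothing.
It also fails if it takes over 43 s, if anything falls off the work surface, if the arm or the gripper's body presses on something with over 40 N, if the wrist force passes 120 N, or if a joint passes its speed limit or range.

## Working session

There is one attempt and no reset: what is moved stays moved. The work goes in short steps, Python scripts to look and compute and a tool call to move; the robot and the scene stay as the last step left them, time stands still between calls to the robot, and variables do not carry over. Pictures are saved under pics/ and viewed, at most 10 in all, crops included, and the job is handed in when it is done.

Besides the shell and the picture viewer there is one more tool, called after "Emit:" as name(argument=value, ...) on one line, values as JSON. apply_moves: Moves the arm, as the interface text tells. Its arguments: {"type":"object","properties":{"claw":{"type":"array"},"xyz":{"type":"array"},"twist":{"type":"array"},"force":{"type":"number"}},"required":["claw","xyz","twist"]}

```bash
mkdir -p pics
python3 - <<'E'
from workcell import bot
import cv2,numpy as np
s=bot.observe();print({k:np.round(v,3) for k,v in s.items()})
ims=[]
for c in ("scene","top"):
    f=bot.grab_frame(c);ims.append(f["img"]);print(c,f["vfov"],f["cx"],f["cy"],np.round(f["view"],3).tolist())
    for q in ("grate_center","blank_center","grate_stand_seat","grate_stand_pegs"):
        print(q,[(np.round(d["position"],3).tolist(),round(d["score"],2)) for d in bot.find_in(c,q)])
for i,m in enumerate(ims): cv2.imwrite(f"pics/a{i}.png",cv2.resize(m[:,:,::-1],(800,600)))
E
```

```text
{'clock': np.float64(0.0), 'qpos': array([-1.383,  0.522, -0.036,  1.6  ,  0.021,  1.021, -0.113]), 'qd': array([ 0.   ,  0.001, -0.001, -0.001,  0.   , -0.   , -0.   ]), 'joint_efforts': array([-0.0000e+00, -9.2711e+01,  1.9800e+00, -3.6993e+01,  1.8000e-02,
        8.0000e-03,  0.0000e+00]), 'position': array([0.159, 0.604, 0.231]), 'tool_rot': array([-3.14 ,  0.   ,  2.884]), 'force': array([ 1.37 , -0.027, -0.619]), 'moment': array([ 0.022, -0.024, -0.042]), 'finger_force': np.float64(0.0), 'grip_width': np.float64(0.086)}
scene 45.54319747244842 250.92164154459914 197.7454378530114 [[0.733, 0.68, 0.012, -0.279], [-0.442, 0.463, 0.768, 0.113], [0.517, -0.569, 0.64, -1.525], [0.0, 0.0, 0.0, 1.0]]
grate_center [([0.562, -0.233, 0.121], 0.96), ([0.361, -0.198, 0.021], 0.87), ([0.19, -0.347, 0.018], 0.78)]
blank_center [([0.547, 0.158, 0.118], 0.86)]
grate_stand_seat [([0.602, -0.258, 0.018], 0.94)]
grate_stand_pegs [([0.603, -0.254, 0.017], 0.86)]
top 51.86765250415889 253.81097207555624 195.23332357790179 [[0.015, -1.0, 0.008, -0.055], [0.997, 0.015, 0.074, -0.414], [-0.075, 0.006, 0.997, -1.106], [0.0, 0.0, 0.0, 1.0]]
grate_center [([0.359, -0.184, 0.017], 0.92), ([0.181, -0.337, 0.016], 0.8), ([0.552, -0.216, 0.14], 0.62)]
blank_center [([0.533, 0.172, 0.142], 0.71), ([0.523, -0.215, 0.015], 0.69)]
grate_stand_seat [([0.526, -0.211, 0.017], 0.81)]
grate_stand_pegs [([0.532, -0.216, 0.022], 0.6)]
```

View pics/a0.png

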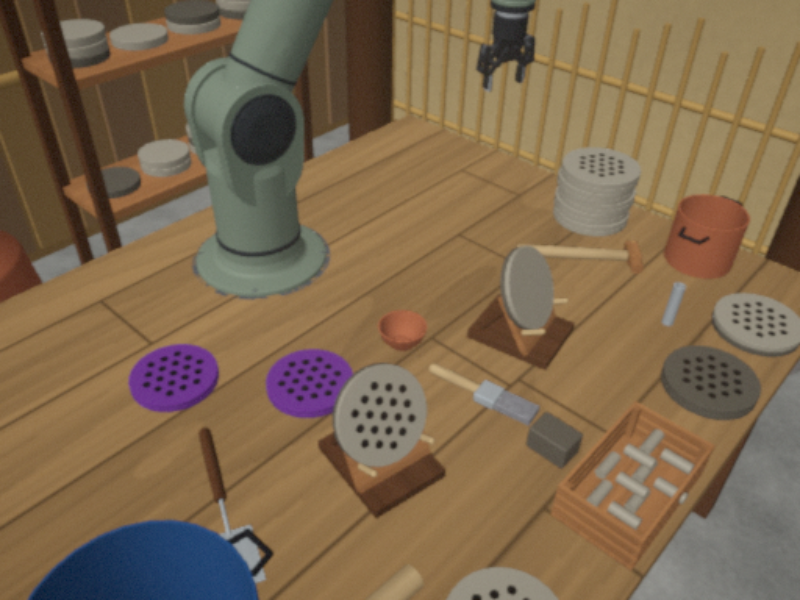

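View pics/a1.png

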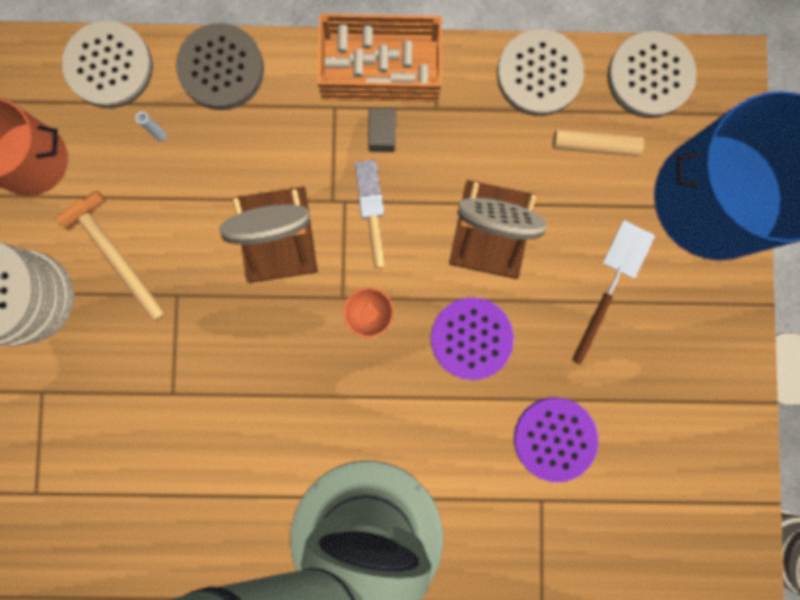

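The scene view shows the grate leaning on the front-left stand, centred at about (380,415), and the blank at (528,287). In the top view the grate is at (502,217), with its stand turned about -10°. Next I'll fit the disc's pose from both silhouettes.

```bash
cat > fit.py <<'E'
import numpy as np,cv2
from scipy.optimize import minimize
from workcell import bot
def proj(f,P):
    P=np.atleast_2d(P);c=P@f["view"][:3,:3].T+f["view"][:3,3];h=f["img"].shape[0]
    F=h/2/np.tan(np.radians(f["vfov"])/2)
    return np.c_[f["cx"]+F*c[:,0]/-c[:,2],f["cy"]-F*c[:,1]/-c[:,2]]
def axes(yaw):
    c,s=np.cos(yaw),np.sin(yaw);R=np.array([[c,-s,0],[s,c,0],[0,0,1]])
    return R@[.866,0,.5],R@[-.5,0,.866],R@[0,1,0]   # n, up, y
def rim(x,y,yaw,z=.11):
    n,u,v=axes(yaw);t=np.linspace(0,2*np.pi,60)[:,None]
    c=np.array([x,y,z])+.075*(np.cos(t)*u+np.sin(t)*v)
    return np.r_[c+.009*n,c-.009*n]
def hull(f,P,S=4):
    m=np.zeros((384*S,512*S),np.uint8);h=cv2.convexHull((proj(f,P)*S).astype(np.float32))
    cv2.fillConvexPoly(m,np.int32(h),1);return m
def seg(f,P,S=4):
    im=cv2.resize(f["img"],None,fx=S,fy=S,interpolation=cv2.INTER_LINEAR)
    hsv=cv2.cvtColor(im,cv2.COLOR_RGB2HSV)
    m=((hsv[...,1]<75)).astype(np.uint8)
    roi=cv2.dilate(hull(f,P),np.ones((61,61)));m&=roi
    m=cv2.morphologyEx(m,cv2.MORPH_OPEN,np.ones((15,15)))
    k,l,st,_=cv2.connectedComponentsWithStats(m);i=1+np.argmax(st[1:,4])
    c,_=cv2.findContours((l==i).astype(np.uint8),cv2.RETR_EXTERNAL,cv2.CHAIN_APPROX_NONE)
    o=np.zeros_like(m);cv2.fillConvexPoly(o,cv2.convexHull(np.vstack(c)),1);return o
E
python3 - <<'E'
from fit import *
fs=[bot.grab_frame(c) for c in("scene","top")]
print([k for k in fs[0]],[fs[0][k] for k in fs[0] if k not in("img","view")])
for name,g in(("grate",[.55,-.222,-.18]),("blank",[.53,.165,.1])):
    ms=[seg(f,rim(*g)) for f in fs]
    def iou(p,w=(0,1)): return -sum((lambda h:(h&ms[i]).sum()/(h|ms[i]).sum())(hull(fs[i],rim(*p))) for i in w)
    for w in((0,1),(0,),(1,)):
        r=minimize(iou,g,args=(w,),method="Nelder-Mead",options=dict(initial_simplex=np.array(g)+np.array([[0,0,0],[.015,0,0],[0,.015,0],[0,0,.15]]),maxiter=120))
        print(name,w,r.x.round(4),r.fun)
        if w==(0,1): p=r.x
    if name=="grate":
        out=[]
        for f in fs:
            im=cv2.resize(f["img"],None,fx=4,fy=4)[:,:,::-1].copy();q=proj(f,rim(*p))*4
            for a in q: cv2.circle(im,tuple(np.int32(a)),2,(0,0,255),-1)
            c,s=np.cos(p[2]),np.sin(p[2])
            for L,W in((.08,.065),(.065,.08)):
                B=[[p[0]+c*i*L-s*j*W,p[1]+s*i*L+c*j*W,.02] for i,j in((1,1),(1,-1),(-1,-1),(-1,1))]
                cv2.polylines(im,[np.int32(proj(f,B)*4)],True,(0,255,0) if L==.08 else (255,0,0),1)
            m=q.mean(0).astype(int);out.append(im[max(m[1]-300,0):,m[0]-200:m[0]+200][:600])
        cv2.imwrite("pics/b.png",np.hstack(out))
E
```

```text
['img', 'vfov', 'cx', 'cy', 'view'] [45.54319747244842, 250.92164154459914, 197.7454378530114]
grate (0, 1) [ 0.5604 -0.2212 -0.1929] -1.844884268416938
grate (0,) [ 0.5622 -0.2212 -0.1344] -0.9808145471683293
grate (1,) [ 0.5583 -0.2238 -0.2557] -0.8928285942674432
blank (0, 1) [0.5438 0.1767 0.191 ] -1.8082435155929428
blank (0,) [0.5458 0.1768 0.2169] -0.9716383894656875
blank (1,) [0.5426 0.1725 0.23  ] -0.896277037118991
```

View pics/b.png

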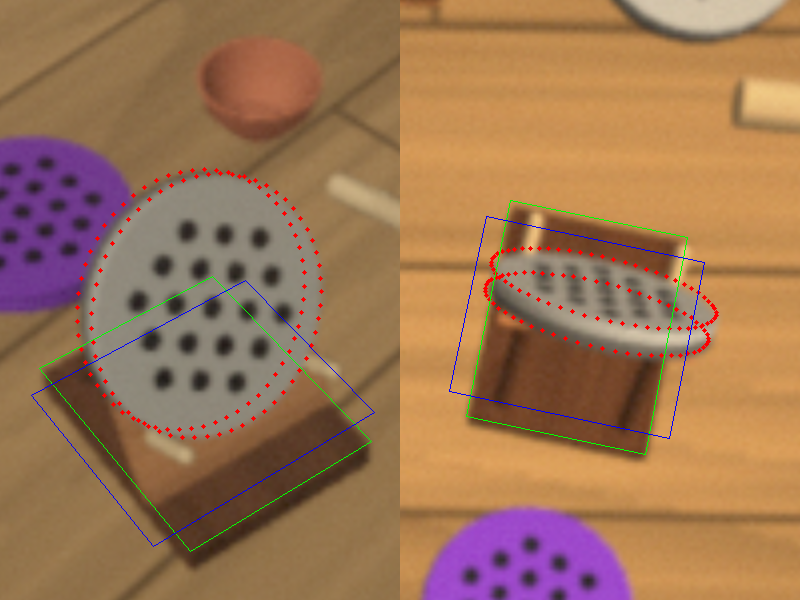

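Emit:
apply_moves(claw=[0.085, 0.085, 0.085, 0.085, 0.085, 0.085, 0.085, 0.085, 0.085, 0.085, 0.085, 0.085, 0.085, 0.085, 0.085, 0.085], xyz=[[0, 0, -0.045], [0, 0, -0.045], [0, 0, -0.045], [0, 0, -0.03], [-0.045, 0, 0], [-0.045, 0, 0], [-0.045, 0, 0], [-0.045, 0, 0], [-0.045, 0, 0], [-0.045, 0, 0], [-0.045, 0, 0], [-0.045, 0, 0], [-0.045, 0, 0], [-0.045, 0, 0], [-0.045, 0, 0], [-0.045, 0, 0]], twist=[[0, 0, 0], [0, 0, 0], [0, 0, 0], [0, 0, 0], [0, 0, 0.07], [0, 0, 0.07], [0, 0, 0.07], [0, 0, 0.07], [0, 0, 0.07], [0, 0, 0.07], [0, 0, 0.07], [0, 0, 0.07], [0, 0, 0.07], [0, 0, 0.07], [0, 0, 0.07], [0, 0, 0.07]])

```text
clock: 2.2
position: [0.58, 0.2885, 0.3962]
tool_rot: [-3.142, 0.0, 2.041]
force: [0.7, 0.7, 0.7]
grip_width: 0.0846
finger_force: 0.0
```

```bash
cat > log.py <<'E'
from workcell import bot
import numpy as np,json
s=bot.observe();d=dict(q=np.array(s["qpos"]).tolist(),p=list(map(float,s["position"])),r=list(map(float,s["tool_rot"])))
open("log.jsonl","a").write(json.dumps(d)+"\n")
print(round(float(s["clock"]),2),np.round(d["q"],3),np.round(d["p"],4),np.round(d["r"],3),"F",np.round(s["force"],1),"w",round(float(s["grip_width"]),4),round(float(s["finger_force"]),1))
E
python3 log.py
```

```text
2.2 [-0.734  0.463  0.292  1.306 -0.131  1.391  0.022] [0.58   0.2885 0.3962] [-3.142  0.     2.041] F [0.7 0.7 0.7] w 0.0846 0.0
```

Emit:
apply_moves(claw=[0.06, 0.06, 0.06, 0.06, 0.06, 0.06, 0.06, 0.06, 0.06, 0.06, 0.06, 0.06], xyz=[[-0.045, 0, 0], [-0.045, 0, 0], [-0.045, 0, 0], [-0.045, 0, 0], [-0.045, 0, 0], [-0.045, 0, 0], [-0.045, 0, 0], [-0.045, 0, 0], [-0.045, 0, 0], [-0.045, 0, 0], [-0.045, 0, 0], [-0.045, 0, 0]], twist=[[0, 0, 0.07], [0, 0, 0.07], [0, 0, 0.07], [0, 0, 0.07], [0, 0, 0.07], [0, 0, 0.07], [0, 0, 0.07], [0, 0, 0.07], [0, 0, 0.07], [0, 0, 0.07], [0, 0, 0.07], [0, 0, 0.07]])

```text
clock: 3.4
position: [0.6247, -0.234, 0.3962]
tool_rot: [-3.142, 0.0, 1.201]
force: [1.2, 0.3, -0.4]
grip_width: 0.0604
finger_force: 0.0
```

```bash
python3 log.py
```

```text
3.4 [-0.052  0.538  0.561  1.256 -0.279  1.424  0.115] [ 0.6247 -0.234   0.3962] [-3.142  0.     1.201] F [ 1.2  0.3 -0.4] w 0.0604 0.0
```

Emit:
apply_moves(claw=[0.06, 0.06, 0.06, 0.06, 0.06], xyz=[[0, 0, 0], [0, 0, 0], [0, 0, 0], [0, 0, 0], [0, 0, 0]], twist=[[0.1, 0.1, 0], [0.1, 0.1, 0], [0.1, 0.1, 0], [0.1, 0.1, 0], [0.1, 0.1, 0]])

```text
clock: 3.9
position: [0.6241, -0.2278, 0.3779]
tool_rot: [-2.739, -0.335, 1.135]
force: [0.9, -0.1, -1.1]
grip_width: 0.0597
finger_force: 0.0
```

```bash
python3 log.py
```

```text
3.9 [ 0.369  0.777  0.111  0.888 -0.394  1.894  0.05 ] [ 0.6241 -0.2278  0.3779] [-2.739 -0.335  1.135] F [ 0.9 -0.1 -1.1] w 0.0597 0.0
```

```bash
cat > kin.py <<'E'
import numpy as np,json
from scipy.spatial.transform import Rotation as R
from scipy.optimize import least_squares
def rot(ax,a): return R.from_euler(ax,a).as_matrix()
def fk(q,P,S):
    h,a,b,t,o1,o7,ea,eb=P
    M=rot('z',S[0]*q[0]+o1);p=np.array([0,0,h]);
    M=M@rot('y',q[1])@rot('z',S[1]*q[2]);p=p+M@[ea,0,a]
    M=M@rot('y',q[3])@rot('z',S[2]*q[4]);p=p+M@[eb,0,b]
    M=M@rot('y',q[5])@rot('z',S[3]*q[6]+o7);p=p+M@[0,0,t]
    return p,M
if __name__=="__main__":
    import itertools
    L=[json.loads(l) for l in open("log.jsonl")]
    L.append(dict(q=[-1.383,.5217,-.036,1.5995,.021,1.021,-.113],p=[.159,.604,.231],r=[-3.14,0,2.884]))
    best=None
    for S in itertools.product((1,-1),repeat=4):
      for o7 in(0,np.pi/2,-np.pi/2,np.pi):
        def res(P):
            o=[]
            for d in L:
                p,M=fk(d["q"],P,S);o+=list((p-d["p"])*5)+list((M-R.from_euler('xyz',d["r"]).as_matrix()).ravel())
            return o
        r=least_squares(res,[.35,.4,.4,.25,0,o7,0,0])
        if best is None or r.cost<best[0]: best=(r.cost,S,r.x)
    print(best[0],best[1],best[2].round(4),np.abs(np.array(res(best[2]))).max())
    json.dump(dict(S=best[1],P=best[2].tolist()),open("kin.json","w"))
    S,P=best[1],best[2]
    for d in L:print((fk(d["q"],P,S)[0]-d["p"]).round(4))
E
python3 kin.py
```

```text
0.003293616449455588 (-1, -1, -1, -1) [ 3.2920e-01  5.2580e-01  4.2190e-01  3.3830e-01 -8.7300e-02  1.4861e+00
  5.0000e-04 -9.9000e-03] 0.0392181168485298
[-0.0022  0.0002 -0.0006]
[-0.0031 -0.0025 -0.0058]
[0.0024 0.0001 0.0031]
[-0.0035  0.0035  0.0033]
```

```bash
cat > plan.py <<'E'
from kin import *
K=json.load(open("kin.json"));P,S=K["P"],K["S"]
LO=np.array([-2.91,-.3,-1.5,.17,-1.26,.16,-2.52]);HI=np.array([2.91,2.13,1.42,2.43,4.41,1.93,2.52])
C0=np.array([.560,-.222,.11]);YAW=-.19
c,s=np.cos(YAW),np.sin(YAW);A=np.array([[c,-s,0],[s,c,0],[0,0,1]])
N=A@[.866,0,.5];U=A@[-.5,0,.866];V=A@[0,1,0]
def pose(th,sy,off=np.zeros(3),depth=.041):
    d=-np.cos(th)*U+np.sin(th)*V;y=sy*N
    return C0+off-d*depth,np.c_[np.cross(y,d),y,d]
def err(q,p,M):
    p1,M1=fk(q,P,S);return np.r_[p-p1,R.from_matrix(M@M1.T).as_rotvec()*.3]
def jac(q):
    p0,M0=fk(q,P,S);J=[]
    for i in range(7):
        dq=q.copy();dq[i]+=1e-5;p1,M1=fk(dq,P,S);J.append(np.r_[p1-p0,R.from_matrix(M1@M0.T).as_rotvec()*.3]/1e-5)
    return np.array(J).T
def step(q,p,M):
    q=q.copy()
    for _ in range(8):
        e=err(q,p,M)
        if np.linalg.norm(e)<1e-5:break
        free=np.ones(7,bool)
        for _ in range(4):
            J=jac(q)[:,free];dq=np.zeros(7);dq[free]=J.T@np.linalg.solve(J@J.T+1e-5*np.eye(6),e)
            bad=free&((q+dq<LO)|(q+dq>HI))
            if not bad.any():break
            free&=~bad
        q=np.clip(q+dq,LO,HI)
    return q
E
cat > static.py <<'E'
from plan import *
rng=np.random.default_rng(0)
for sy in(1,-1):
  for deg in(-45,-30,0,30,45):
    p,M=pose(np.radians(deg),sy);best=(-9,)
    for k in range(40):
        q0=rng.uniform(LO,HI)
        r=least_squares(lambda q:np.r_[err(q,p,M)*50,.02*(q-(LO+HI)/2)/(HI-LO)],q0,bounds=(LO,HI))
        r=least_squares(lambda q:err(q,p,M)*50,r.x,bounds=(LO,HI))
        if np.linalg.norm(err(r.x,p,M))<1e-3:
            m=min((r.x-LO).min(),(HI-r.x).min())
            if m>best[0]:best=(m,r.x.round(2))
    print(sy,deg,best)
E
python3 static.py
```

```text
1 -45 (np.float64(0.33587165964750243), array([-0.1 ,  0.69, -0.14,  2.09,  1.48,  0.99, -1.89]))
1 -30 (np.float64(0.23021776952004114), array([ 0.3 ,  0.58, -0.45,  2.2 ,  1.66,  0.83, -1.85]))
1 0 (np.float64(0.2117289559780593), array([ 1.27,  0.87, -1.28,  2.22,  1.69,  0.68, -1.3 ]))
1 30 (np.float64(0.21822155669678933), array([ 1.51,  1.11, -1.28,  2.  ,  0.69,  0.53,  0.  ]))
1 45 (np.float64(0.5579404226002826), array([ 1.13,  0.85, -0.51,  1.82, -0.7 ,  0.87,  1.32]))
-1 -45 (np.float64(0.3360987336663115), array([-0.07,  0.69, -0.18,  2.09,  1.49,  1.01,  1.25]))
-1 -30 (np.float64(0.2301208742576768), array([ 0.27,  0.57, -0.42,  2.2 ,  1.66,  0.81,  1.29]))
-1 0 (np.float64(0.21155993078291102), array([ 1.25,  0.82, -1.24,  2.22,  1.68,  0.63,  1.83]))
-1 30 (np.float64(0.06652778261410441), array([ 0.58,  0.63,  0.16,  1.99, -1.19,  0.89, -1.51]))
-1 45 (np.float64(0.2751778251000757), array([ 0.84,  0.79, -0.09,  1.81, -0.98,  1.07, -1.6 ]))
```

```bash
cat > path.py <<'E'
from plan import *
import sys
from scipy.spatial.transform import Slerp
th=np.radians(float(sys.argv[1]))
def go(q,p,M,n):
    p0,M0=fk(q,P,S);rv=R.from_matrix(M0.T@M).as_rotvec();mx=0
    for i in range(1,n+1):
        q2=step(q,p0+(p-p0)*i/n,M0@R.from_rotvec(rv*i/n).as_matrix());mx=max(mx,abs(q2-q).max());q=q2
    print(q.round(2),"err",np.linalg.norm(err(q,p,M)).round(4),"step",mx.round(2));return q
q=np.array(json.loads(open("log.jsonl").readlines()[-1])["q"])
for up in(.22,.12,0):
    d=pose(th,1)[1][:,2]
    q=go(q,*pose(th,1,-d*up,.045),20)
q=go(q,*pose(th,1,U*.14+N*.05,.045),20)
p,M=pose(th,1,U*.14+N*.05,.045)
for a in(90,180): q=go(q,p,M@rot('z',-np.radians(a)),14)
q=go(q,*pose(th,-1,U*.04+N*.0,.045),10)
q=go(q,*pose(th,-1,depth=.045),10)
E
for t in -45 -40 -30; do echo $t; python3 path.py $t; done
```

```text
-45
[-0.87  0.46  0.38  2.03  0.87  1.06 -1.51] err 0.0 step 0.13
[-0.75  0.57  0.45  2.09  1.01  0.83 -1.59] err 0.0 step 0.01
[-0.62  0.75  0.55  2.1   1.22  0.58 -1.75] err 0.0 step 0.01
[-0.64  0.41  0.52  2.1   1.07  0.82 -1.4 ] err 0.0 step 0.02
[-0.48  0.39  0.32  2.1   1.13  0.89  0.12] err 0.0 step 0.11
[-0.35  0.38  0.15  2.1   1.17  0.95  1.65] err 0.0 step 0.11
[-0.36  0.6   0.18  2.14  1.34  0.83  1.35] err 0.0 step 0.03
[-0.35  0.68  0.19  2.1   1.37  0.8   1.29] err 0.0 step 0.01
-40
[-0.79  0.35  0.32  2.09  0.91  1.01 -1.49] err 0.0 step 0.13
[-0.68  0.47  0.4   2.15  1.07  0.78 -1.59] err 0.0 step 0.01
[-0.55  0.68  0.51  2.14  1.32  0.52 -1.79] err 0.0 step 0.01
[-0.56  0.34  0.45  2.12  1.08  0.76 -1.37] err 0.0 step 0.02
[-0.41  0.32  0.27  2.12  1.13  0.82  0.16] err 0.0 step 0.11
[-0.28  0.31  0.11  2.12  1.17  0.86  1.71] err 0.0 step 0.11
[-0.3   0.54  0.16  2.18  1.39  0.75  1.36] err 0.0 step 0.04
[-0.3   0.63  0.17  2.14  1.44  0.72  1.29] err 0.0 step 0.01
-30
[-0.57  0.14  0.2   2.2   0.95  0.88 -1.37] err 0.0 step 0.14
[-0.47  0.31  0.29  2.24  1.15  0.63 -1.51] err 0.0 step 0.01
[-0.38  0.56  0.41  2.2   1.54  0.39 -1.85] err 0.0 step 0.02
[-0.33  0.22  0.3   2.16  1.05  0.62 -1.22] err 0.0 step 0.04
[-0.2   0.21  0.15  2.16  1.09  0.66  0.32] err 0.0 step 0.11
[-0.08  0.21  0.01  2.16  1.11  0.68  1.87] err 0.0 step 0.11
[-0.13  0.43  0.08  2.24  1.49  0.57  1.4 ] err 0.0 step 0.05
[-0.13  0.53  0.09  2.2   1.59  0.56  1.28] err 0.0 step 0.01
```

```bash
cat > rows.py <<'E'
from plan import *
from workcell import bot
def rows(p,M,n):
    s=bot.observe();p0=np.array(s["position"]);M0=R.from_euler('xyz',s["tool_rot"]).as_matrix()
    rv=R.from_matrix(M0.T@M).as_rotvec()/n;dp=(p-p0)/n
    print("dist",(dp*n).round(3),"rot",np.degrees(np.linalg.norm(rv)*n).round(1),"n",n)
    print("twist",rv.round(4).tolist())
    print("xyz",[(R.from_rotvec(rv*i).as_matrix().T@M0.T@dp).round(3).tolist() for i in range(n)])
E
python3 - <<'E'
from rows import *
th=np.radians(-40);d=pose(th,1)[1][:,2]
rows(*pose(th,1,-d*.15,.045),18)
E
```

```text
dist [-0.114  0.143 -0.139] rot 78.0 n 18
twist [-0.0527, -0.0542, 0.0024]
xyz [[0.002, -0.005, 0.012], [0.002, -0.006, 0.011], [0.003, -0.006, 0.011], [0.003, -0.007, 0.01], [0.004, -0.007, 0.01], [0.005, -0.008, 0.009], [0.005, -0.008, 0.008], [0.005, -0.009, 0.008], [0.006, -0.009, 0.007], [0.006, -0.009, 0.006], [0.006, -0.01, 0.005], [0.007, -0.01, 0.004], [0.007, -0.01, 0.003], [0.007, -0.01, 0.003], [0.007, -0.01, 0.002], [0.007, -0.011, 0.001], [0.007, -0.011, -0.0], [0.007, -0.011, -0.001]]
```

Emit:
apply_moves(claw=[0.06, 0.06, 0.06, 0.06, 0.06, 0.06, 0.06, 0.06, 0.06, 0.06, 0.06, 0.06, 0.06, 0.06, 0.06, 0.06, 0.06, 0.06], xyz=[[0.002, -0.005, 0.012], [0.002, -0.006, 0.011], [0.003, -0.006, 0.011], [0.003, -0.007, 0.01], [0.004, -0.007, 0.01], [0.005, -0.008, 0.009], [0.005, -0.008, 0.008], [0.005, -0.009, 0.008], [0.006, -0.009, 0.007], [0.006, -0.009, 0.006], [0.006, -0.01, 0.005], [0.007, -0.01, 0.004], [0.007, -0.01, 0.003], [0.007, -0.01, 0.003], [0.007, -0.01, 0.002], [0.007, -0.011, 0.001], [0.007, -0.011, 0], [0.007, -0.011, -0.001]], twist=[[-0.0527, -0.0542, 0.0024], [-0.0527, -0.0542, 0.0024], [-0.0527, -0.0542, 0.0024], [-0.0527, -0.0542, 0.0024], [-0.0527, -0.0542, 0.0024], [-0.0527, -0.0542, 0.0024], [-0.0527, -0.0542, 0.0024], [-0.0527, -0.0542, 0.0024], [-0.0527, -0.0542, 0.0024], [-0.0527, -0.0542, 0.0024], [-0.0527, -0.0542, 0.0024], [-0.0527, -0.0542, 0.0024], [-0.0527, -0.0542, 0.0024], [-0.0527, -0.0542, 0.0024], [-0.0527, -0.0542, 0.0024], [-0.0527, -0.0542, 0.0024], [-0.0527, -0.0542, 0.0024], [-0.0527, -0.0542, 0.0024]])

```text
clock: 5.7
position: [0.5096, -0.0834, 0.2398]
tool_rot: [2.489, 0.591, 0.983]
force: [0.3, 0.6, -0.3]
grip_width: 0.0601
finger_force: 0.0
```

```bash
python3 log.py
python3 - <<'E'
from rows import *
import cv2
from fit import proj,rim
th=np.radians(-40);d=pose(th,1)[1][:,2]
rows(*pose(th,1,-d*.15,.045),1)
rows(*pose(th,1,-d*.04,.045),4)
f=bot.grab_frame("wrist");im=cv2.resize(f["img"],None,fx=1.5,fy=1.5)[:,:,::-1].copy()
for a in proj(f,rim(.56,-.222,-.19)): cv2.circle(im,tuple(np.int32(a*1.5)),2,(0,0,255),-1)
cv2.imwrite("pics/c.png",im)
E
```

```text
5.7 [-0.791  0.447  0.418  2.158  0.937  0.883 -1.52 ] [ 0.5096 -0.0834  0.2398] [2.489 0.591 0.983] F [ 0.3  0.6 -0.3] w 0.0601 0.0
dist [ 0.001 -0.001 -0.   ] rot 0.4 n 1
twist [0.0069, 0.0003, -0.0002]
xyz [[-0.0, 0.001, 0.001]]
dist [ 0.029 -0.079 -0.073] rot 0.4 n 4
twist [0.0017, 0.0001, -0.0001]
xyz [[-0.0, -0.0, 0.028], [-0.0, 0.0, 0.028], [-0.0, 0.0, 0.028], [-0.0, 0.0, 0.028]]
```

View pics/c.png

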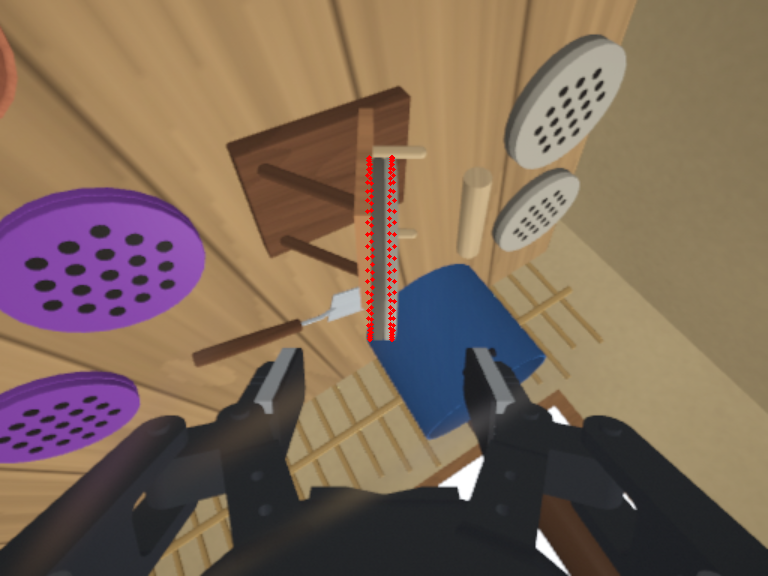

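The wrist view shows the disc edge-on at columns 371–397, midway between the fingers. The model outline (369–394) matches to about 1 mm, so I'll go in and grip.

Emit:
apply_moves(claw=[0.06, 0.06, 0.06, 0.06, 0.06, 0.06, 0.06], xyz=[[0, 0.001, 0.03], [0, 0, 0.03], [0, 0, 0.03], [0, 0, 0.025], [0, 0, 0.02], [0, 0, 0.015], [0, 0, 0]], twist=[[0.006, 0, 0], [0, 0, 0], [0, 0, 0], [0, 0, 0], [0, 0, 0], [0, 0, 0], [0, 0, 0]])

```text
clock: 6.45
position: [0.5482, -0.1911, 0.1398]
tool_rot: [2.499, 0.592, 0.983]
force: [-0.1, 0.1, 0.4]
grip_width: 0.06
finger_force: 0.0
```

Emit:
apply_moves(claw=[0.03, 0.02, 0.01, 0.01, 0.01, 0.01, 0.01], xyz=[[0, 0, 0], [0, 0, 0], [0, 0, 0], [0, 0, 0], [0, 0, 0], [0, 0, 0], [0, 0, 0]], twist=[[0, 0, 0], [0, 0, 0], [0, 0, 0], [0, 0, 0], [0, 0, 0], [0, 0, 0], [0, 0, 0]], force=60)

```text
clock: 7.15
position: [0.5487, -0.189, 0.1409]
tool_rot: [2.498, 0.59, 0.985]
force: [-3.6, 6.9, 7.6]
grip_width: 0.0171
finger_force: 58.7
```

```bash
python3 log.py
python3 - <<'E'
from rows import *
th=np.radians(-40)
p,M=pose(th,1,U*.0,.045);rows(p,M,1)
s=bot.observe();p0=np.array(s["position"]);M0=R.from_euler('xyz',s["tool_rot"]).as_matrix()
rows(p0+U*.14+N*.05,M0,8)
E
```

```text
7.15 [-0.591  0.707  0.512  2.162  1.224  0.545 -1.73 ] [ 0.5487 -0.189   0.1409] [2.498 0.59  0.985] F [-3.6  6.9  7.6] w 0.0171 58.7
dist [-0.    -0.001 -0.001] rot 0.1 n 1
twist [-0.0018, -0.0012, 0.0002]
xyz [[-0.0, -0.0, 0.002]]
dist [-0.026  0.005  0.146] rot 0.0 n 8
twist [0.0, 0.0, 0.0]
xyz [[-0.011, 0.006, -0.013], [-0.011, 0.006, -0.013], [-0.011, 0.006, -0.013], [-0.011, 0.006, -0.013], [-0.011, 0.006, -0.013], [-0.011, 0.006, -0.013], [-0.011, 0.006, -0.013], [-0.011, 0.006, -0.013]]
```

Emit:
apply_moves(claw=[0.01, 0.01, 0.01, 0.01, 0.01, 0.01, 0.01, 0.01, 0.01, 0.01, 0.01], xyz=[[-0.005, 0.001, -0.006], [-0.009, 0.003, -0.01], [-0.01, 0.006, -0.012], [-0.011, 0.006, -0.013], [-0.011, 0.006, -0.013], [-0.011, 0.006, -0.013], [-0.011, 0.006, -0.013], [-0.011, 0.006, -0.013], [-0.008, 0.006, -0.009], [-0.005, 0.003, -0.005], [0, 0, 0]], twist=[[0, 0, 0], [0, 0, 0], [0, 0, 0], [0, 0, 0], [0, 0, 0], [0, 0, 0], [0, 0, 0], [0, 0, 0], [0, 0, 0], [0, 0, 0], [0, 0, 0]], force=80)

```text
clock: 8.25
position: [0.5207, -0.1862, 0.2879]
tool_rot: [2.498, 0.589, 0.984]
force: [-0.2, 0.7, -4.6]
grip_width: 0.0166
finger_force: 79.0
```

```bash
python3 log.py
python3 - <<'E'
from rows import *
import cv2
from fit import proj
for c in("wrist","scene"):
    f=bot.grab_frame(c);im=f["img"][:,:,::-1].copy()
    s=bot.observe();p=np.array(s["position"]);M=R.from_euler('xyz',s["tool_rot"]).as_matrix()
    C=p+M[:,2]*.045;t=np.linspace(0,6.28,60)[:,None];r=C+.075*(np.cos(t)*M[:,2]+np.sin(t)*M[:,0])
    S_=1.5;im=cv2.resize(im,None,fx=S_,fy=S_)
    for k,col in((.009,(0,0,255)),(-.009,(255,0,0))):
        for a in proj(f,r+k*M[:,1]): cv2.circle(im,tuple(np.int32(a*S_)),1,col,-1)
    cv2.imwrite(f"pics/d_{c}.png",im)
a=cv2.imread("pics/d_wrist.png")[150:550,200:600];b=cv2.imread("pics/d_scene.png")[200:600,200:600]
cv2.imwrite("pics/d.png",np.hstack([cv2.resize(a,(400,400)),cv2.resize(b,(400,400))]))
E
```

```text
8.25 [-0.639  0.347  0.505  2.141  1.004  0.815 -1.32 ] [ 0.5207 -0.1862  0.2879] [2.498 0.589 0.984] F [-0.2  0.7 -4.6] w 0.0166 79.0
```

View pics/d.png

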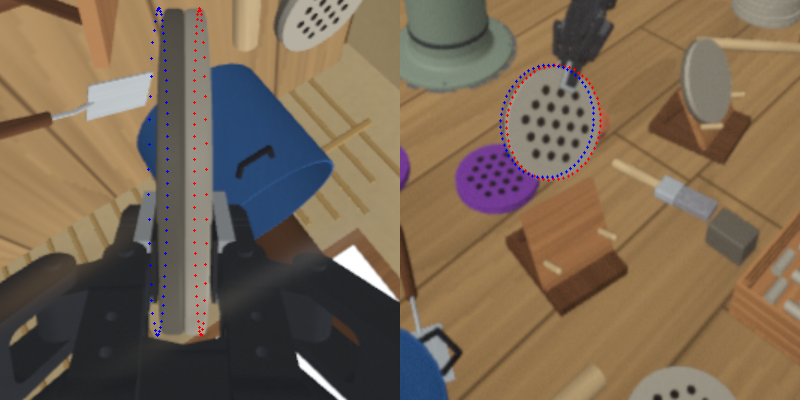

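The grate is held centred and the stand is empty. Its outline matches the model in both views, so I'll flip it about the tool axis.

Emit:
apply_moves(claw=[0.01, 0.01, 0.01, 0.01, 0.01, 0.01, 0.01, 0.01, 0.01, 0.01, 0.01, 0.01], xyz=[[0, 0, 0], [0, 0, 0], [0, 0, 0], [0, 0, 0], [0, 0, 0], [0, 0, 0], [0, 0, 0], [0, 0, 0], [0, 0, 0], [0, 0, 0], [0, 0, 0], [0, 0, 0]], twist=[[0, 0, -0.12], [0, 0, -0.13], [0, 0, -0.13], [0, 0, -0.13], [0, 0, -0.13], [0, 0, -0.13], [0, 0, -0.13], [0, 0, -0.13], [0, 0, -0.13], [0, 0, -0.13], [0, 0, -0.13], [0, 0, -0.13]])

```text
clock: 9.55
position: [0.5206, -0.1862, 0.2863]
tool_rot: [-2.451, 0.53, 2.937]
force: [0.2, -0.1, -4.3]
grip_width: 0.0168
finger_force: 79.0
```

Emit:
apply_moves(claw=[0.01, 0.01, 0.01, 0.01, 0.01, 0.01, 0.01, 0.01, 0.01, 0.01, 0.01, 0.01, 0.01], xyz=[[0, 0, 0], [0, 0, 0], [0, 0, 0], [0, 0, 0], [0, 0, 0], [0, 0, 0], [0, 0, 0], [0, 0, 0], [0, 0, 0], [0, 0, 0], [0, 0, 0], [0, 0, 0], [0, 0, 0]], twist=[[0, 0, -0.13], [0, 0, -0.13], [0, 0, -0.13], [0, 0, -0.13], [0, 0, -0.13], [0, 0, -0.13], [0, 0, -0.13], [0, 0, -0.13], [0, 0, -0.13], [0, 0, -0.13], [0, 0, -0.13], [0, 0, -0.16], [0, 0, 0]])

```text
clock: 10.85
position: [0.5206, -0.1863, 0.2864]
tool_rot: [-2.495, -0.586, -2.165]
force: [-0.1, -0.0, -4.0]
grip_width: 0.0165
finger_force: 79.0
```

```bash
python3 log.py
python3 - <<'E'
from rows import *
import cv2
from fit import proj
th=np.radians(-40)
rows(*pose(th,-1,U*.14+N*.05,.045),1)
s=bot.observe();p=np.array(s["position"]);M=R.from_euler('xyz',s["tool_rot"]).as_matrix()
o=[]
for c,(y,x) in(("wrist",(150,200)),("scene",(200,200))):
    f=bot.grab_frame(c);S_=1.5;im=cv2.resize(f["img"][:,:,::-1],None,fx=S_,fy=S_).copy()
    C=p+M[:,2]*.045;t=np.linspace(0,6.28,60)[:,None];r=C+.075*(np.cos(t)*M[:,2]+np.sin(t)*M[:,0])
    for k,col in((.009,(0,0,255)),(-.009,(255,0,0))):
        for a in proj(f,r+k*M[:,1]): cv2.circle(im,tuple(np.int32(a*S_)),1,col,-1)
    o.append(im[y:y+400,x:x+400])
cv2.imwrite("pics/e.png",np.hstack(o))
E
```

```text
10.85 [-0.386  0.318  0.184  2.13   1.076  0.922  1.751] [ 0.5206 -0.1863  0.2864] [-2.495 -0.586 -2.165] F [-0.1 -0.  -4. ] w 0.0165 79.0
dist [ 0.002  0.001 -0.   ] rot 0.5 n 1
twist [0.0036, -0.0003, -0.007]
xyz [[-0.002, -0.001, -0.0]]Traceback (most recent call last):
  File "<stdin>", line 14, in <module>
    return _nx.concatenate(arrs, 1, dtype=dtype, casting=casting)
           ~~~~~~~~~~~~~~~^^^^^^^^^^^^^^^^^^^^^^^^^^^^^^^^^^^^^^^
ValueError: all the input array dimensions except for the concatenation axis must match exactly, but along dimension 0, the array at index 0 has size 400 and the array at index 1 has size 376
```

Run:
```python
from rows import *
g=np.array([.5487,-.189,.1409]);M=pose(np.radians(-40),-1)[1]
rows(g+U*.03+N*.006,M,8)
```

```text
dist [ 0.018 -0.001 -0.117] rot 0.9 n 8
twist [0.0004, -0.0, -0.0019]
xyz [[-0.009, 0.005, 0.01], [-0.009, 0.005, 0.01], [-0.009, 0.005, 0.01], [-0.009, 0.005, 0.01], [-0.009, 0.005, 0.01], [-0.009, 0.005, 0.01], [-0.009, 0.005, 0.01], [-0.009, 0.005, 0.01]]
```

Emit:
apply_moves(claw=[0.01, 0.01, 0.01, 0.01, 0.01, 0.01, 0.01, 0.01, 0.01], xyz=[[-0.009, 0.005, 0.01], [-0.009, 0.005, 0.01], [-0.009, 0.005, 0.01], [-0.009, 0.005, 0.01], [-0.009, 0.005, 0.01], [-0.009, 0.005, 0.01], [-0.009, 0.005, 0.01], [-0.009, 0.005, 0.01], [0, 0, 0]], twist=[[0, 0, -0.002], [0, 0, -0.002], [0, 0, -0.002], [0, 0, -0.002], [0, 0, -0.002], [0, 0, -0.002], [0, 0, -0.002], [0, 0, -0.002], [0, 0, 0]])

```text
clock: 11.85
position: [0.5402, -0.1858, 0.1725]
tool_rot: [-2.501, -0.593, -2.155]
force: [0.5, -0.6, -3.5]
grip_width: 0.0166
finger_force: 79.1
```

```bash
python3 log.py
cat > look.py <<'E'
from rows import *
import cv2,sys
from fit import proj
s=bot.observe();p=np.array(s["position"]);M=R.from_euler('xyz',s["tool_rot"]).as_matrix()
o=[]
for c,(y,x) in(("wrist",(150,200)),("scene",(176,180))):
    f=bot.grab_frame(c);S_=1.5;im=cv2.resize(f["img"][:,:,::-1],None,fx=S_,fy=S_).copy()
    if len(sys.argv)<3:
        C=p+M[:,2]*.045;t=np.linspace(0,6.28,60)[:,None];r=C+.075*(np.cos(t)*M[:,2]+np.sin(t)*M[:,0])
        for k,col in((.009,(0,0,255)),(-.009,(255,0,0))):
            for a in proj(f,r+k*M[:,1]): cv2.circle(im,tuple(np.int32(a*S_)),1,col,-1)
    o.append(im[y:y+400,x:x+400])
cv2.imwrite(sys.argv[1],np.hstack(o))
E
python3 look.py pics/f.png
python3 - <<'E'
from rows import *
g=np.array([.5487,-.189,.1409]);M=pose(np.radians(-40),-1)[1]
rows(g+U*.003+N*.004,M,4)
rows(g+U*.002,M,5)
E
```

```text
11.85 [-0.378  0.565  0.199  2.16   1.26   0.774  1.447] [ 0.5402 -0.1858  0.1725] [-2.501 -0.593 -2.155] F [ 0.5 -0.6 -3.5] w 0.0166 79.1
dist [ 0.01  -0.003 -0.029] rot 0.2 n 4
twist [0.0007, -0.0001, 0.0008]
xyz [[-0.005, 0.001, 0.006], [-0.005, 0.001, 0.006], [-0.005, 0.001, 0.006], [-0.005, 0.001, 0.006]]
dist [ 0.007 -0.003 -0.032] rot 0.2 n 5
twist [0.0005, -0.0, 0.0007]
xyz [[-0.004, 0.002, 0.005], [-0.004, 0.002, 0.005], [-0.004, 0.002, 0.005], [-0.004, 0.002, 0.005], [-0.004, 0.002, 0.005]]
```

View pics/f.png

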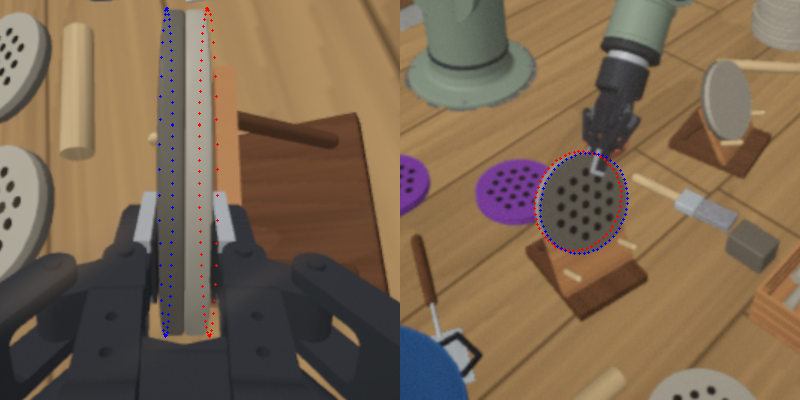

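The dark face is now outward. The disc stands just in front of the board, centred over the pegs, so I'll seat it.

Emit:
apply_moves(claw=[0.01, 0.01, 0.01, 0.01, 0.01, 0.01, 0.01, 0.01], xyz=[[-0.005, 0.001, 0.006], [-0.005, 0.001, 0.006], [-0.005, 0.001, 0.006], [-0.003, 0, 0.004], [-0.001, 0.001, 0.001], [0, 0.002, 0], [0, 0.001, 0], [0, 0, 0]], twist=[[0, 0, 0], [0, 0, 0], [0, 0, 0], [0, 0, 0], [0, 0, 0], [0, 0, 0], [0, 0, 0], [0, 0, 0]])

```text
clock: 12.75
position: [0.5488, -0.1879, 0.1449]
tool_rot: [-2.501, -0.593, -2.153]
force: [0.9, -0.2, -4.9]
grip_width: 0.0163
finger_force: 79.0
```

```bash
python3 log.py;python3 - <<'E'
from rows import *
g=np.array([.5487,-.189,.1409]);p=np.array(bot.observe()["position"])
print("U,N,V off",[((p-g)@a).round(4) for a in(U,N,V)])
E
```

```text
12.75 [-0.371  0.632  0.203  2.149  1.311  0.745  1.375] [ 0.5488 -0.1879  0.1449] [-2.501 -0.593 -2.153] F [ 0.9 -0.2 -4.9] w 0.0163 79.0
U,N,V off [np.float64(0.0035), np.float64(0.0019), np.float64(0.0011)]
```

Emit:
apply_moves(claw=[0.01, 0.01, 0.01, 0.01], xyz=[[-0.001, 0.001, 0.001], [-0.001, 0.0005, 0.001], [0, 0.0005, 0.001], [0, 0, 0]], twist=[[0, 0, 0], [0, 0, 0], [0, 0, 0], [0, 0, 0]])

```text
clock: 13.15
position: [0.5491, -0.1885, 0.1409]
tool_rot: [-2.5, -0.593, -2.154]
force: [-0.7, 0.6, -0.1]
grip_width: 0.0171
finger_force: 79.8
```

The weight has come off the wrist, so the grate is on the pegs. I'll release it.

Emit:
apply_moves(claw=[0.03, 0.045, 0.055, 0.055, 0.055, 0.055], xyz=[[0, 0, 0], [0, 0, 0], [0, 0, 0], [0, 0, 0], [0, 0, 0], [0, 0, 0]], twist=[[0, 0, 0], [0, 0, 0], [0, 0, 0], [0, 0, 0], [0, 0, 0], [0, 0, 0]], force=20)

```text
clock: 13.75
position: [0.5489, -0.1883, 0.1407]
tool_rot: [-2.501, -0.593, -2.153]
force: [0.4, 0.5, 0.8]
grip_width: 0.0544
finger_force: 0.0
```

```bash
python3 log.py; python3 look.py pics/g.png
```

```text
13.75 [-0.371  0.641  0.204  2.15   1.32   0.741  1.362] [ 0.5489 -0.1883  0.1407] [-2.501 -0.593 -2.153] F [0.4 0.5 0.8] w 0.0544 0.0
```

View pics/g.png

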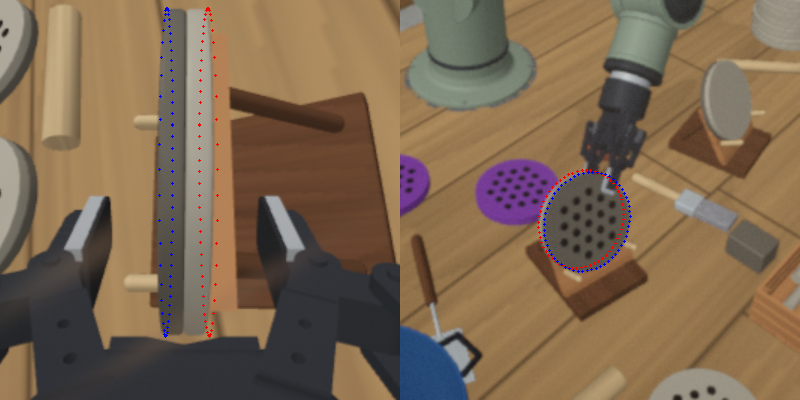

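The disc is flat against the board on both pegs and clear of the fingers. I'll retreat along the tool axis.

Emit:
apply_moves(claw=[0.055, 0.055, 0.055, 0.055, 0.055, 0.055, 0.055, 0.055], xyz=[[0, 0, -0.015], [0, 0, -0.025], [0, 0, -0.03], [0, 0, -0.03], [0, 0, -0.03], [0, 0, -0.03], [0, 0, -0.02], [0, 0, 0]], twist=[[0, 0, 0], [0, 0, 0], [0, 0, 0], [0, 0, 0], [0, 0, 0], [0, 0, 0], [0, 0, 0], [0, 0, 0]])

```text
clock: 14.65
position: [0.5039, -0.0598, 0.2615]
tool_rot: [-2.5, -0.59, -2.151]
force: [-0.0, -0.8, -1.6]
grip_width: 0.0553
finger_force: 0.0
```

```bash
python3 log.py; python3 look.py pics/h.png x
```

```text
14.65 [-0.585  0.375  0.087  2.118  0.954  1.071  1.597] [ 0.5039 -0.0598  0.2615] [-2.5   -0.59  -2.151] F [-0.  -0.8 -1.6] w 0.0553 0.0
```

View pics/h.png

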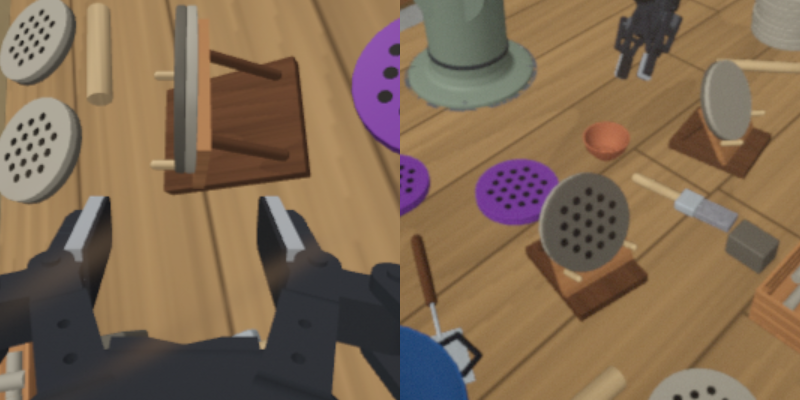

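The grate is seated on the stand with its dark face outward, the blank is untouched and the gripper is clear. I'll hand it in.

```bash
python3 -c "
from workcell import bot
print(bot.job_done())"
```

```text
the job is handed in; nothing more can be done
None
```

The grate is flipped and back on its own stand's pegs with the dark, damp face outward; the blank was left alone, and the job was handed in at about 15 s of the 43 s allowed (no verdict was returned).

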